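# Stow the wash bottle in the ratchet lift

### The arm

A 6-joint arm with a two-finger parallel gripper is mounted at the origin on a cart in front of the work surface, level with it; the furniture and walls round the work are solid. World frame = base frame: x ahead of the robot, y to its left, z up, the work surface at z = 0. Lengths are in m, angles in rad, forces in N, time in s.
With the tool pointing down it reaches from about 0.25 to 0.775 m from the base axis. Payload 4 kg.
Tool frame: the origin (TCP) lies midway between the tips of the shut fingers; the grasp point (between the pads) lies 19 mm behind it; z points along the fingers, y is the line along which they close (so a half turn about z gives the same grasp; the last joint's range is limited). The gripper opens to 94 mm and grips with 3 to 60 N. Pads are 16 mm wide; open, the fingers measure 119 mm over their backs; the gripper's body (75 mm by 177 mm) begins 78 mm behind the grasp point.
Start: joints at [1.102, 0.087, 1.371, -0, 1.684, -0.103], TCP at [0.197, 0.514, 0.206] pointing down, gripper open.
Joint ranges: [-3.1, 3.1], [-0.76, 2.03], [0.27, 2.55], [-1.08, 4.22], [0.17, 2.65], [-2.57, 2.57]. Speed limits (rad/s): [2.79, 2.79, 3.14, 3.14, 3.14, 3.14].

### API

Orientations are given as [roll, pitch, yaw] about the fixed x, y, z axes, in that order (R = Rz(yaw) Ry(pitch) Rx(roll)).
In Python, from bench import robot gives the robot as it stands.
- The arm moves only by the tool servo_tool, never from a script. Its argument "moves" is a list of rows, each a list of 5 numbers: the shift along the tool's x, y, z in units of 25 mm (1.0 is 25 mm), then the turn about the tool's z in units of 6 degrees (1.0 is 6 degrees), then the closure, from 0 (fully open) to 1 (shut). In form: [[dx, dy, dz, yaw, gripper], ...]. A call has 1 to 10 rows; each row is the pose to reach, as a shift and turn from the pose commanded when the call began, along the tool's axes at that moment; what a row does not reach only later rows make up. A row lasts 1/12 s, in which the tool goes at most 41.7 mm and 7.16 degrees, less where a joint would pass 70% of its speed; a pose out of reach is approached as far as the arm can. A call with a gripper value outside its range is refused whole. The fingers move at their own pace and stop on an object; the grip force is fixed at half the most. Time passes only in rows, so rows that repeat a pose let the fingers close. It gives the time, the measured TCP pose, the force, the opening and the grip force at its end, in the units of the state.
- robot.get_obs(): the state, without advancing time (a new reading comes with each control period).
- robot.snapshot(name): name is "scene" or "top" or "wrist"; returns a dict with "image" (384x512x3 uint8, blue, green, red), "fx", "fy", "cx", "cy" (pixels), "eye" and "orientation" of the camera in the world; the wrist camera has in their place "T_tool_cam" (4x4, takes a point from camera to tool coordinates, whose origin is the TCP and whose axes are the flange's). Camera axes: x right, y down, z forward; pixel columns grow to the right and rows downward; lengths in m; the calibration is good to about 2 mm. A picture is of the moment at which its call begins: read the wrist's pose just before it. There is no depth.
- robot.close_job(): hands the job in; it is judged then, once.
The state is a dict: "time": time; "joint_positions": joint angles; "qvel": joint speeds; "joint_torque": joint torques, N m; "tool_pos": TCP position; "ee_rot": TCP orientation; "wrist_force": force on the tool from outside, world axes, zero at the start; "wrist_torque": the same for the moment, N m; "width": finger opening in m; "finger_force": force on a finger pad.
Only numpy, scipy, OpenCV 4.12 (cv2) and the standard library are available. Lean on these libraries where they do the work, as an engineer would, in place of code of your own. Each camera call takes 0.05 s, during which the arm holds its last target. There are 200 camera calls.

### The job

Pull the lift's rail up by its black T-handle, click by click, until the ratchet holds the yellow pointer at the red mark, and let go. Stand the tall white nozzle bottle (the one near the beaker) upright and gently in the middle of the raised stage, then press the red pad right down to lift the pawl until the stage has sunk fully home with the bottle on it; let the pawl spring back. Leave the beaker, the small white bottle and the tin where they are.

Things in the scene. Friction and masses are not known exactly. Their poses are not given: they have to be found in the camera images.
- lift: ratchet lift fixed to the worktop: grey base 110 x 245 x 8 mm; square blue spill collar (112 mm outside, 104 inside, top at 65 mm) round the stage. Origin on the worktop under the rail; x away from the robot at yaw 0, y to the left. Handle (y = 0), stage and collar (y = -120 mm) and red pad (y = +130 mm) lie in a row along its y: reach each from above, fingers closing along its x
- rail (a joint): height in m of the toothed rail with handle and stage (0.28 kg): 0 = fully home, 0.078 = top stop. The sprung pawl holds it at 0.010, 0.022, 0.034, 0.046, 0.058 (pointer at the red mark), 0.070: raise it 2 to 6 mm past one and let go, it sinks back on to the pawl. Starts at 0, 0.010 or 0.022. Damped (80 N s/m): with the pawl held off it sinks by itself at 35 to 55 mm/s
- pawl (a joint): angle of the red pawl lever in rad: 0 = nose fully in the teeth (sprung), 0.30 = end stop with the pad pressed right down; the nose is clear of the teeth from about 0.24. Released, it springs back and catches the next tooth below
- handle (a point): centre of the black T-handle on top of the rail: a horizontal round bar 14 mm thick, 64 mm long along the lift's y, 137 mm above the worktop with the rail home, rising with it. The rail below it is 12 mm thick along the lift's x; the mast plate behind the rail ends 110 mm, the strap in front 98 mm above the worktop
- stage (a point): middle of the stage's top (96 mm square plate with a black rubber pad 84 mm square), 20 mm above the worktop with the rail home, 78 mm with the rail at the red mark; axes as the lift's
- pad (a point): middle of the top of the red press pad (34 x 36 mm) at the end of the pawl lever, 86 mm above the worktop when sprung up; it goes down about 31 mm when pressed right down, with a force of 1 to 3 N (a little more as the pawl leaves the loaded tooth)
- bottle: tall white plastic squeeze bottle with a nozzle, on the worktop right of the lift, near the beaker (not the one far off in the background): round body 42 to 45 mm across and 73 mm high, then an 18 mm neck and nozzle to 136 mm; about 0.11 kg. Origin in the middle of its underside, z up its axis. Grip it round the body
- beaker: small glass beaker 44 mm across, 42 mm high, on the worktop; leave alone. Origin under its middle
- small_bottle: small white screw-cap bottle without nozzle, 30 mm across, 52 mm high, on the worktop; leave alone. Origin under its middle
- tin: round brass-coloured tin of swarf, 92 mm across, 59 mm high, left of the lift; leave alone. Origin under its middle
There are look-alikes about, which are no part of the job. What is shaped like the bottle but pink or purple is not meant.

How it is judged:
By the outcome, as a careful person would: the job done as asked, in the order asked, and still so for the second after the job is handed in, with the robot touching nothing.
It also fails if it takes over 70 s, if anything falls off the work surface, if the arm or the gripper's body presses on something with over 40 N, if the wrist force passes 120 N, or if a joint passes its speed limit or range.

## Working session

There is one attempt and no reset: what is moved stays moved. The work goes in short steps, Python scripts to look and compute and a tool call to move; the robot and the scene stay as the last step left them, time stands still between calls to the robot, and variables do not carry over. Pictures are saved under pics/ and viewed, at most 12 in all, crops included, and the job is handed in when it is done.

Besides the shell and the picture viewer there is one more tool, called in YAML: its name, and indented under it one key for each argument. servo_tool: Moves the arm, as the interface text tells. Its arguments: {"type":"object","properties":{"moves":{"type":"array"}},"required":["moves"]}

```bash
ls; mkdir -p pics
cat > h.py <<'E'
import numpy as np,cv2
from scipy.spatial.transform import Rotation as R
from bench import robot
def rot(o):
    o=np.array(o,float)
    return o if o.shape==(3,3) else (R.from_euler('xyz',o).as_matrix() if o.size==3 else R.from_quat(o).as_matrix())
def ray(s,u,v):
    return np.array(s['eye']),rot(s['orientation'])@np.array([(u-s['cx'])/s['fx'],(v-s['cy'])/s['fy'],1])
def on(s,u,v,z):
    e,d=ray(s,u,v); return e+d*(z-e[2])/d[2]
def proj(s,p):
    c=rot(s['orientation']).T@(np.array(p)-np.array(s['eye'])); return s['cx']+s['fx']*c[0]/c[2],s['cy']+s['fy']*c[1]/c[2]
E
python3 - <<'E'
from h import *
import pickle
o=robot.get_obs();print(o)
S={n:robot.snapshot(n) for n in("scene","top")}
pickle.dump(S,open('s0.pkl','wb'))
for n,s in S.items(): print(n,{k:v for k,v in s.items() if k!='image'})
im=np.hstack([S['scene']['image'],S['top']['image']])
cv2.imwrite('pics/scene.png',S['scene']['image']);cv2.imwrite('pics/top.png',S['top']['image'])
E
```

```text
pics
{'time': 0.0, 'joint_positions': array([ 1.10187410e+00,  8.79381975e-02,  1.37222577e+00, -1.70548929e-05,
        1.68359028e+00, -1.03054994e-01]), 'qvel': array([-8.81370649e-05, -6.18774955e-04,  2.44977133e-04, -3.91318121e-05,
        1.33180926e-03,  2.05227557e-03]), 'joint_torque': array([-4.07477341e-05, -3.40158248e+01, -3.02432764e+01,  7.20193936e-02,
        3.24908900e-02, -1.51611875e-04]), 'tool_pos': array([0.19650913, 0.51311861, 0.20432781]), 'ee_rot': array([-3.13944079e+00, -2.05507830e-04,  2.77572330e+00]), 'wrist_force': array([ 0.10900842, -0.20801783, -0.14323003]), 'wrist_torque': array([-0.03248541,  0.02679405,  0.01901186]), 'finger_force': 0.0, 'width': 0.09418111124046763}
scene {'fx': 465.44955627892637, 'fy': 465.44955627892637, 'cx': 258.4575964385072, 'cy': 192.95198496950158, 'eye': array([-0.69631623, -0.83782772,  1.06098673]), 'orientation': array([-2.14291692,  0.01469788, -0.95861685])}
top {'fx': 421.6305054944018, 'fy': 421.6305054944018, 'cx': 255.36976987905098, 'cy': 190.1334918505712, 'eye': array([0.34104661, 0.05671495, 1.37360028]), 'orientation': array([-3.01542136, -0.02852909, -1.56131107])}
```

View pics/scene.png

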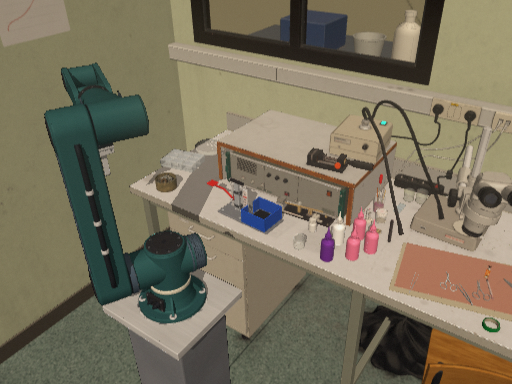

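View pics/top.png

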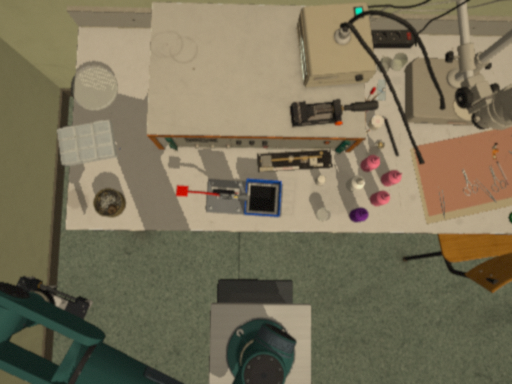

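The scene view shows the lift (collar 262,214; red pad 213,184). Candidates for the bottle are white at (338,230), purple (327,247), pinks (353,246), (372,238), (360,224), the small white bottle (312,225), the beaker (300,241) and a far white one on the sill (405,37). In the top view white is at (357,183), small bottle (320,180), beaker (322,214), purple (359,215) and pinks at (371,162), (392,178), (380,198). I choose the white nozzle bottle at scene (338,230), and check it in one close crop.

Run:
```python
from h import *
import pickle
S=pickle.load(open('s0.pkl','rb'))
a=cv2.resize(S['scene']['image'][165:270,195:395],None,fx=4,fy=4,interpolation=cv2.INTER_CUBIC)[:, :800]
cv2.imwrite('pics/c1.png',a)
b=cv2.resize(S['top']['image'][145:235,165:410],None,fx=3.2,fy=3.2,interpolation=cv2.INTER_CUBIC)
cv2.imwrite('pics/c2.png',b)
s=S['top'];hsv=cv2.cvtColor(s['image'],cv2.COLOR_BGR2HSV)
print(on(s,263,198,.065),on(s,182,190,.086),on(s,357,183,.07),on(s,322,214,.042))
m=cv2.inRange(hsv,(105,120,60),(125,255,255));m[:,:200]=0;m[:,320:]=0
c=max(cv2.findContours(m,0,1)[0],key=cv2.contourArea);print('blue',cv2.boundingRect(c),cv2.minAreaRect(c))
m=cv2.inRange(hsv,(0,150,100),(8,255,255));m[:, 188:]=0;m[:,:170]=0
n,l,st,ce=cv2.connectedComponentsWithStats(m);print('red',st[1:],ce[1:])
```

```text
[ 0.48299182 -0.00313153  0.065     ] [0.50224516 0.24643183 0.086     ] [ 0.53363016 -0.29857638  0.07      ] [ 0.43673477 -0.19212206  0.042     ]
blue (246, 179, 35, 37) ((263.0, 197.0), (36.0, 34.0), 90.0)
red [[176 186  12  10 113]] [[181.74336283 190.56637168]]
```

View pics/c1.png

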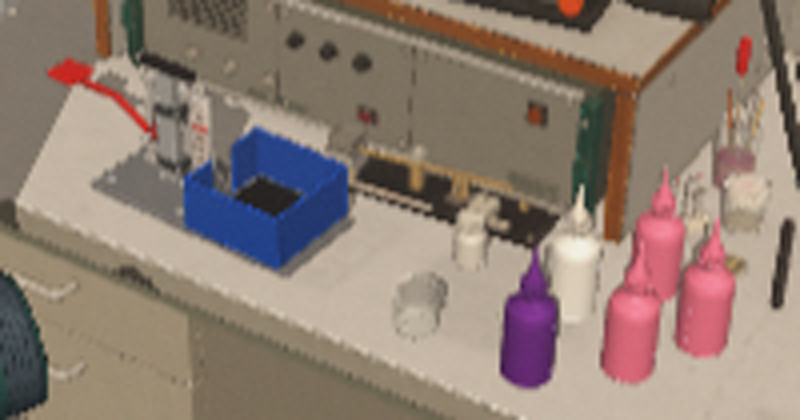

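View pics/c2.png

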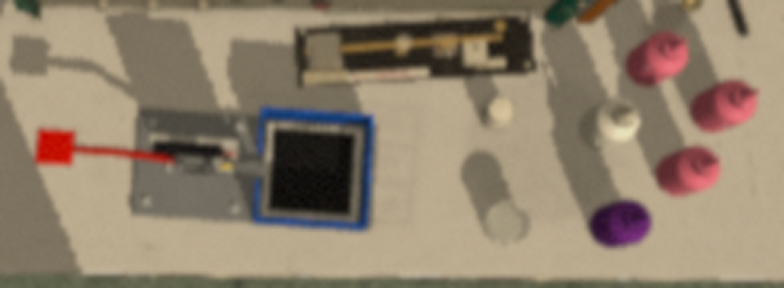

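The crop confirms it: a white nozzle bottle at scene (338,230), with pink/purple look-alikes around it, the small screw-cap bottle (312,225) and the beaker (300,241). Lift yaw is about -0.08. I'm going above the lift for a wrist view.

servo_tool:
  moves:
    - [0,0,-4,0,0]
    - [-3,-2,-4.6,2,0]
    - [-6,-4,-4.6,4,0]
    - [-8,-5,-4.6,6,0]
    - [-10,-6.5,-4.6,8,0]
    - [-12,-7.5,-4.6,10,0]
    - [-14,-9,-4.6,12,0]
    - [-16.6,-10.6,-4.6,12.2,0]
    - [-16.6,-10.6,-4.6,12.2,0]
    - [-16.6,-10.6,-4.6,12.2,0]

```text
time: 0.93
tool_pos: [0.4124, 0.2207, 0.3137]
ee_rot: [-3.141, -0.0, 1.645]
wrist_force: [0.9, 0.7, -0.5]
width: 0.0942
finger_force: 0.0
```

servo_tool:
  moves:
    - [0,0,0,0,0]
    - [0,0,0,0,0]
    - [0,0,0,0,0]

```text
time: 1.18
tool_pos: [0.4116, 0.2226, 0.3135]
ee_rot: [-3.14, -0.0, 1.651]
wrist_force: [-0.1, -0.4, -0.2]
width: 0.0939
finger_force: 0.0
```

```bash
cat >> h.py <<'E'
def wrist():
    o=robot.get_obs(); s=robot.snapshot('wrist')
    T=np.eye(4);T[:3,:3]=rot(o['ee_rot']);T[:3,3]=o['tool_pos']
    C=T@np.array(s['T_tool_cam']); s['eye']=C[:3,3]; s['orientation']=C[:3,:3]; return s,o
E
python3 - <<'E'
from h import *
import pickle
s,o=wrist();pickle.dump(s,open('w1.pkl','wb'))
print(o,s['eye'],s['orientation'],s['fx'],s['cx'],s['cy'])
cv2.imwrite('pics/w1.png',s['image'])
E
```

```text
{'time': 1.1833, 'joint_positions': array([ 3.74036764e-01, -9.13828957e-02,  1.33677168e+00,  7.66448008e-04,
        1.89720637e+00,  2.93957907e-01]), 'qvel': array([ 0.03917752, -0.00424517, -0.0025668 , -0.00013192, -0.00233241,
        0.00026709]), 'joint_torque': array([-9.62284282e-01, -2.60334796e+01, -3.01632321e+01,  2.80414824e-04,
       -2.02206901e-02,  2.24949632e-03]), 'tool_pos': array([0.41155407, 0.2226184 , 0.31346004]), 'ee_rot': array([-3.14042282e+00, -4.04631379e-04,  1.65112034e+00]), 'wrist_force': array([-0.12325797, -0.42717745, -0.20552403]), 'wrist_torque': array([-0.06421673,  0.08000621,  0.03474657]), 'finger_force': 0.0, 'width': 0.09393898008892788} [0.40624925 0.29238324 0.49388633] [[ 0.99670371  0.07928235  0.01720516]
 [ 0.08109334 -0.96744489 -0.23973788]
 [-0.00236194  0.24034286 -0.97068519]] 283.26914736544063 257.7019823020546 191.45381380123368
```

View pics/w1.png

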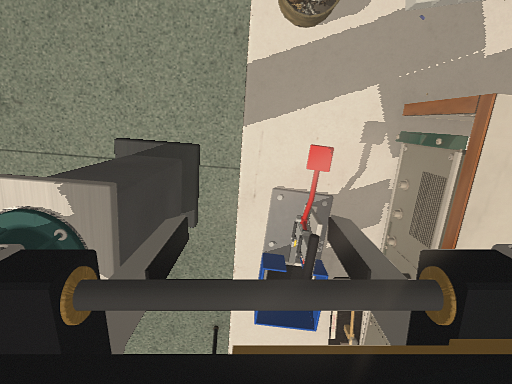

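The wrist view shows the red pad at (320,158), the black handle bar near (313,245), and the console front at the right (~400). Next I triangulate.

Run:
```python
from h import *
import pickle
S=pickle.load(open('s0.pkl','rb'));w=pickle.load(open('w1.pkl','rb'));sc=S['scene'];tp=S['top']
hsv=cv2.cvtColor(w['image'],cv2.COLOR_BGR2HSV)
m=cv2.inRange(hsv,(0,150,90),(8,255,255));m[:140]=0;m[172:]=0
u=cv2.moments(m);u,v=u['m10']/u['m00'],u['m01']/u['m00'];print('pad px',u,v,on(w,u,v,.086))
g=w['image'].max(2);m=((g<60)*255).astype(np.uint8);m[:215]=0;m[282:]=0;m[:,:300]=0;m[:,326:]=0
for c in cv2.findContours(m,0,1)[0]:
    if cv2.contourArea(c)>40: print('hw',cv2.minAreaRect(c))
g=sc['image'].max(2);q=np.s_[176:188,226:248];print(g[q])
g=tp['image'].max(2);print('top');print(g[186:198,212:245])
for z in(.144,.154,.166):
    a=on(sc,230,179.3,z);b=on(sc,243.7,184.2,z);t=on(w,317,232,z);t2=on(tp,226.6,191.9,z);print(z,a,b,t,t2)
print('console', on(w,398,140,.15),on(w,398,140,.1),on(tp,150,150,0.0),on(tp,150,137,.2),on(tp,360,137,.2))
```

```text
pad px 317.53943217665613 154.18611987381703 [0.49464204 0.25360898 0.086     ]
hw ((312.5, 257.5), (47.0, 25.0), 90.0)
[[141  62  67  59  62 101 122 121 124 124 125 126 128 125 127 120 120 128
  121 125 125 125]
 [131  61  63  60  86  87 122 122 124 122 123 126 126 126 125 127 141 149
  124 119 125 125]
 [159  71  68 109  81  62  86  87  99 126 125 126 126 125 124 132 143 150
  124 120 125 127]
 [185 110  71 123  47  45  46  48  58  91  99 126 127 124 124 117 131 125
  123 120 124 124]
 [187 165  70  76  56  43  45  47  47  47  60  90  88  98 123 117 124 115
  124 121 125 125]
 [188 184 139  87 142 106  77  44  45  46  47  46  49  57  91 100 123 125
  124 124 124 125]
 [188 187 184 156 182 131 149 132 100  54  44  46  45  45  49  57  89  99
  124 125 127 126]
 [189 188 188 186 171 160 187 170 140 110  95  60  44  45  46  44  44  57
  122 125 125 125]
 [161 191 191 189 158 172 175 160 150 143 139 114  92  85  57  46  43  54
  133 120 121 124]
 [130 193 192 191 179 159 156 140 147 147 149 144 119 127 143 106  81  97
  154 146 144 134]
 [167 195 193 193 195 159 156 133 149 149 148 145 
[... 1709 characters left out ...]
  79  75  86
   88  97 125 148 168 179 176 150 114 106 103 105 106 110 108]]
0.144 [0.47982085 0.13731532 0.144     ] [0.48028714 0.0724794  0.144     ] [0.49484262 0.15746052 0.144     ] [0.49107493 0.10748317 0.144     ]
0.154 [0.46699474 0.12668111 0.154     ] [0.46745594 0.06255224 0.154     ] [0.49231055 0.16131671 0.154     ] [0.48985479 0.10707028 0.154     ]
0.166 [0.45160341 0.11392006 0.166     ] [0.45205851 0.05063965 0.166     ] [0.48927208 0.16594414 0.166     ] [0.48839062 0.10657482 0.166     ]
console [0.57436497 0.28430872 0.15      ] [0.59880847 0.28313471 0.1       ] [0.64470821 0.36842023 0.        ] [0.63803626 0.32456444 0.2       ] [ 0.64811304 -0.27464172  0.2       ]
```

Handle centre ≈ (0.491, 0.118, ~0.137), pad ≈ (0.499, 0.248), collar ≈ (0.484, -0.004), yaw ≈ -0.07. I move over the handle.

servo_tool:
  moves:
    - [-1,0.7,0,0.5,0]
    - [-2.2,1.4,0,1.4,0]
    - [-3.3,2.1,0,1.4,0]
    - [-4.4,2.8,1,1.4,0]
    - [-4.4,2.8,2.5,1.4,0]
    - [-4.4,2.8,4,1.4,0]
    - [-4.4,2.8,4.6,1.4,0]
    - [-4.4,2.8,4.6,1.4,0]
    - [-4.4,2.8,4.6,1.4,0]
    - [-4.4,2.8,4.6,1.4,0]

```text
time: 2.07
tool_pos: [0.4909, 0.1199, 0.2009]
ee_rot: [3.138, -0.001, 1.507]
wrist_force: [0.6, 0.3, -0.4]
width: 0.094
finger_force: 0.0
```

Run:
```python
from h import *
import pickle
s,o=wrist();t=robot.snapshot('scene');pickle.dump((s,t),open('w2.pkl','wb'))
print(o['tool_pos'],o['ee_rot'],proj(s,[.491,.118,.137]),proj(t,o['tool_pos']))
a=s['image'];b=cv2.resize(t['image'][120:235,185:285],None,fx=3.3,fy=3.3,interpolation=cv2.INTER_CUBIC)[:380]
im=np.zeros((384,800,3),np.uint8);im[:,:450]=a[:,30:480];im[:b.shape[0],455:455+b.shape[1]]=b
cv2.imwrite('pics/w2.png',im)
```

```text
[0.49094116 0.11989051 0.2009045 ] [ 3.13840360e+00 -8.34574020e-04  1.50673962e+00] (np.float64(257.8753064747915), np.float64(203.71437356995548)) (np.float64(234.76411905551936), np.float64(166.3633294343884))
```

View pics/w2.png

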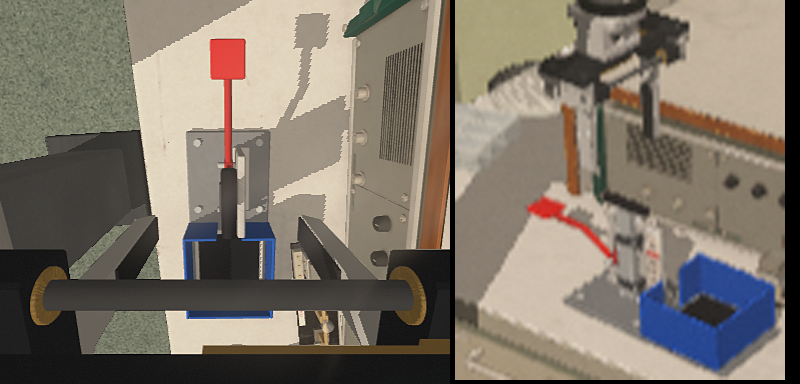

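The wrist view puts the handle at (259,203), against a predicted (258,204), and aligned. I descend and grip.

servo_tool:
  moves:
    - [0,0,1,0,0]
    - [0,0,2,0,0]
    - [0,0,3,0,0]
    - [0,0,3.1,0,0]
    - [0,0,3.1,0,0.5]
    - [0,0,3.1,0,1]
    - [0,0,3.1,0,1]
    - [0,0,3.1,0,1]
    - [0,0,3.1,0,1]
    - [0,0,3.1,0,1]

```text
time: 3.0
tool_pos: [0.491, 0.1186, 0.1225]
ee_rot: [3.14, -0.0, 1.504]
wrist_force: [1.0, 0.3, 0.3]
width: 0.0577
finger_force: 0.0
```

servo_tool:
  moves:
    - [0,0,0,0,1]
    - [0,0,0,0,1]
    - [0,0,0,0,1]

```text
time: 3.25
tool_pos: [0.4904, 0.1185, 0.1214]
ee_rot: [3.142, -0.0, 1.504]
wrist_force: [0.5, -1.0, 0.4]
width: 0.0378
finger_force: 0.0
```

Run:
```python
from h import *
import pickle
s,t=pickle.load(open('w2.pkl','rb'))
print('pad',on(s,258,59,.086));
hsv=cv2.cvtColor(s['image'],cv2.COLOR_BGR2HSV)
m=cv2.inRange(hsv,(105,120,60),(125,255,255));m[:200]=0;m[330:]=0
x=np.where(m.any(0))[0];y=np.where(m.any(1))[0];print(x.min(),x.max(),y.min(),y.max())
for u,v in((x.min(),y.min()),(x.max(),y.min()),(x.max(),y.max()),(x.min(),y.max())): print(on(s,u,v,.065))
# pointer region in wide scene, before grip
q=t['image'][183:225,232:262];cv2.imwrite('pics/x.png',q)
hsv=cv2.cvtColor(q,cv2.COLOR_BGR2HSV)
yl=np.argwhere(cv2.inRange(hsv,(20,90,90),(35,255,255)));rd=np.argwhere(cv2.inRange(hsv,(0,110,90),(8,255,255)))
print('yellow',yl+[183,232]);print('red',rd+[183,232])
```

```text
pad [0.49943788 0.24782074 0.086     ]
213 304 222 318
[0.43549818 0.07780176 0.065     ]
[0.54284261 0.07093862 0.065     ]
[ 0.53968894 -0.06058459  0.065     ]
[ 0.42223377 -0.05298904  0.065     ]
yellow []
red [[195 233]
 [196 233]
 [196 243]
 [196 244]
 [197 232]
 [197 233]
 [197 245]
 [198 233]
 [199 233]]
```

servo_tool:
  moves:
    - [0,0,0,0,1]
    - [0,0,0,0,1]
    - [0,0,0,0,1]
    - [0,0,0,0,1]
    - [0,0,0,0,1]
    - [0,0,0,0,1]

```text
time: 3.75
tool_pos: [0.4919, 0.1184, 0.1214]
ee_rot: [3.138, -0.0, 1.504]
wrist_force: [5.0, -0.8, -2.4]
width: 0.0128
finger_force: 30.0
```

servo_tool:
  moves:
    - [0,0,-0.15,0,1]
    - [0,0,-0.3,0,1]
    - [0,0,-0.45,0,1]
    - [0,0,-0.6,0,1]
    - [0,0,-0.75,0,1]
    - [0,0,-0.9,0,1]
    - [0,0,-1.05,0,1]
    - [0,0,-1.2,0,1]
    - [0,0,-1.2,0,1]
    - [0,0,-1.2,0,1]

```text
time: 4.58
tool_pos: [0.4919, 0.1184, 0.1498]
ee_rot: [3.139, -0.0, 1.504]
wrist_force: [7.6, -1.0, -8.2]
width: 0.013
finger_force: 30.0
```

Run:
```python
from h import *
o=robot.get_obs();t=robot.snapshot('scene');w,_=wrist()
print(o['tool_pos'],o['wrist_force'],o['width'])
im=np.zeros((400,800,3),np.uint8)
b=cv2.resize(t['image'][150:240,205:300],None,fx=4.2,fy=4.2,interpolation=cv2.INTER_CUBIC)
im[:378,:399]=b;im[:,400:]=cv2.resize(w['image'][150:350,158:358],(400,400))
cv2.imwrite('pics/p3.png',im)
```

```text
[0.4918687  0.11838597 0.1497609 ] [ 7.55433751 -1.01431597 -8.23891915] 0.013023124931145356
```

View pics/p3.png

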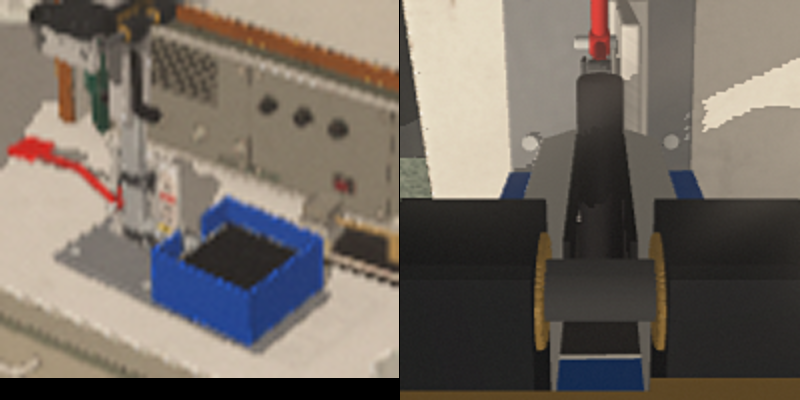

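The stage is clearly up ~28 mm and the bar is gripped. I continue.

servo_tool:
  moves:
    - [0,0.03,-0.15,0,1]
    - [0,0.06,-0.3,0,1]
    - [0,0.06,-0.45,0,1]
    - [0,0.06,-0.6,0,1]
    - [0,0.06,-0.75,0,1]
    - [0,0.06,-0.9,0,1]
    - [0,0.06,-1.05,0,1]
    - [0,0.06,-1.2,0,1]
    - [0,0.06,-1.3,0,1]
    - [0,0.06,-1.3,0,1]

```text
time: 5.52
tool_pos: [0.4919, 0.1184, 0.1827]
ee_rot: [-3.14, 0.0, 1.504]
wrist_force: [4.0, 0.7, -7.8]
width: 0.0131
finger_force: 30.0
```

servo_tool:
  moves:
    - [0,0,0,0,1]
    - [0,0,0,0,1]

```text
time: 5.68
tool_pos: [0.4919, 0.1184, 0.1829]
ee_rot: [-3.141, 0.0, 1.504]
wrist_force: [5.2, 1.7, -10.0]
width: 0.0129
finger_force: 30.0
```

Run:
```python
from h import *
import pickle
S=pickle.load(open('s0.pkl','rb'))
t=robot.snapshot('scene');pickle.dump(t,open('s3.pkl','wb'))
for im,n in((S['scene'],'0'),(t,'3')):
    q=im['image'][185:225,238:256].astype(int)
    # yellowness and redness
    y=(q[...,1]+q[...,2])//2-q[...,0]; r=q[...,2]-np.maximum(q[...,0],q[...,1])
    print(n,'yel',[(a+185,b+238,y[a,b]) for a,b in np.argwhere(y>45)],'red',[(a+185,b+238,r[a,b]) for a,b in np.argwhere(r>30)])
# stage black pad centroid predicted vs. seen at candidates
for h in(.046,.058,.062,.070): print(h,[np.round(proj(t,[.483+a*.042+b*.042*.065,-.002-.065*a*.042+b*.042,.02+h]),1) for a,b in((-1,-1),(1,-1),(1,1),(-1,1))])
hs=t['image'].max(2);m=((hs<70)*255).astype(np.uint8);m[:185]=0;m[235:]=0;m[:,:240]=0;m[:,290:]=0
for c in cv2.findContours(m,0,1)[0]:
    if cv2.contourArea(c)>60: print(cv2.contourArea(c),cv2.approxPolyDP(c,2.5,True)[:,0].tolist())
```

```text
0 yel [(np.int64(196), np.int64(243), np.int64(46)), (np.int64(196), np.int64(244), np.int64(47)), (np.int64(197), np.int64(245), np.int64(56)), (np.int64(197), np.int64(246), np.int64(48))] red [(np.int64(195), np.int64(243), np.int64(36)), (np.int64(196), np.int64(243), np.int64(68)), (np.int64(196), np.int64(244), np.int64(68)), (np.int64(196), np.int64(245), np.int64(54)), (np.int64(196), np.int64(246), np.int64(41)), (np.int64(197), np.int64(243), np.int64(42)), (np.int64(197), np.int64(244), np.int64(61)), (np.int64(197), np.int64(245), np.int64(91)), (np.int64(197), np.int64(246), np.int64(68)), (np.int64(198), np.int64(245), np.int64(44)), (np.int64(198), np.int64(246), np.int64(41))]
3 yel [(np.int64(196), np.int64(242), np.int64(60)), (np.int64(196), np.int64(243), np.int64(70)), (np.int64(196), np.int64(244), np.int64(49)), (np.int64(197), np.int64(242), np.int64(50)), (np.int64(197), np.int64(243), np.int64(78)), (np.int64(197), np.int64(244), np.int64(83))] red [(np.int64(196), np.int64(244), np.int64(41)), (np.int64(196), np.int64(245), np.int64(39)), (np.int64(196), np.int64(246), np.int64(42)), (np.int64(197), np.int64(244), np.int64(44)), (np.int64(197), np.int64(245), np.int64(36)), (np.int64(197), np.int64(246), np.int64(50))]
0.046 [array([262.5, 216.4]), array([276.3, 206.1]), array([258.9, 198.6]), array([244.9, 208.4])]
0.058 [array([262.4, 213.7]), array([276.3, 203.5]), array([258.9, 196. ]), array([244.8, 205.8])]
0.062 [array([262.4, 212.8]), array([276.3, 202.6]), array([258.9, 195.2]), array([244.8, 204.9])]
0.07 [array([262.4, 211. ]), array([276.3, 200.8]), array([258.8, 193.4]), array([244.7, 203.1])]
226.0 [[247, 205], [263, 212], [275, 203], [259, 197]]
```

Pointer is at the red row and the pad corners match ~0.060. I release, rise, then go toward the bottle.

servo_tool:
  moves:
    - [0,0,0,0,0.5]
    - [0,0,0,0,0.5]
    - [0,0,0,0,0.5]
    - [0,0,0,0,0.5]
    - [0,0,0,0,0.5]
    - [0,0,0,0,0.5]
    - [0,0,-1,0,0.4]
    - [0,0,-2,0,0.3]
    - [0,0,-3.2,0,0.2]
    - [0,0,-3.2,0,0.2]

```text
time: 6.57
tool_pos: [0.4941, 0.1187, 0.2709]
ee_rot: [3.13, -0.002, 1.504]
wrist_force: [0.5, 0.3, 0.5]
width: 0.0705
finger_force: 0.0
```

Run:
```python
from h import *
t=robot.snapshot('scene');o=robot.get_obs();print(o['tool_pos'],o['ee_rot'],o['width'])
hs=t['image'].max(2);m=((hs<70)*255).astype(np.uint8);m[:185]=0;m[235:]=0;m[:,:240]=0;m[:,290:]=0
for c in cv2.findContours(m,0,1)[0]:
    if cv2.contourArea(c)>60: print(cv2.contourArea(c),cv2.approxPolyDP(c,2.5,True)[:,0].tolist())
q=t['image'][185:225,238:256].astype(int)
y=(q[...,1]+q[...,2])//2-q[...,0]; r=q[...,2]-np.maximum(q[...,0],q[...,1])
print('yel',(np.argwhere(y>45)+[185,238]).tolist(),'red',(np.argwhere(r>30)+[185,238]).tolist())
yaw=o['ee_rot'][2];d=np.array([.534,-.299])-o['tool_pos'][:2]
print(d@[np.cos(yaw),np.sin(yaw)]/.025,d@[np.sin(yaw),-np.cos(yaw)]/.025)
```

```text
[0.49343781 0.11864601 0.26815923] [ 3.13369665e+00 -1.61992701e-03  1.50422530e+00] 0.07334153962516593
225.5 [[247, 206], [263, 213], [275, 204], [258, 198]]
yel [[196, 243], [196, 244], [197, 242], [197, 243], [197, 244], [197, 245], [197, 246], [198, 243], [198, 244], [198, 245]] red [[195, 243], [196, 243], [196, 244], [196, 245], [196, 246], [197, 243], [197, 244], [197, 245], [197, 246], [198, 246]]
-16.560905558348857 2.7301976680633686
```

Rail sank ~4 mm onto the pawl (0.058), pointer at red. Now over the bottle for a wrist look.

servo_tool:
  moves:
    - [-1.5,0.3,-0.5,0,0]
    - [-3,0.6,-0.5,0,0]
    - [-4.5,0.9,-0.5,0,0]
    - [-6,1.2,-0.5,0,0]
    - [-7.5,1.5,-0.5,0,0]
    - [-9,1.8,-0.5,0,0]
    - [-10.5,2.1,-0.5,0,0]
    - [-12,2.3,-0.5,0,0]
    - [-13,2.5,-0.5,0,0]
    - [-14,2.6,-0.5,0,0]

```text
time: 7.45
tool_pos: [0.5329, -0.237, 0.2742]
ee_rot: [-3.139, -0.002, 1.503]
wrist_force: [1.3, 0.1, -0.0]
width: 0.094
finger_force: 0.0
```

servo_tool:
  moves:
    - [-1,0.1,0,0,0]
    - [-2.5,0.1,0,0,0]
    - [-2.5,0.1,0,0,0]
    - [-2.5,0.1,0,0,0]
    - [-2.5,0.1,0,0,0]
    - [-2.5,0.1,0,0,0]

```text
time: 7.95
tool_pos: [0.5318, -0.2964, 0.276]
ee_rot: [-3.141, -0.001, 1.505]
wrist_force: [0.5, -0.7, -0.5]
width: 0.094
finger_force: 0.0
```

Run:
```python
from h import *
import pickle
s,o=wrist();pickle.dump((s,o),open('w4.pkl','wb'))
print(o['tool_pos'],o['ee_rot'],proj(s,[.534,-.299,.073]),proj(s,[.534,-.299,.136]))
cv2.imwrite('pics/w4.png',s['image'])
```

```text
[ 0.53182405 -0.2964328   0.27600973] [-3.14111386e+00 -9.60114229e-04  1.50545853e+00] (np.float64(259.7519597214461), np.float64(175.57526824762914)) (np.float64(260.0296272827344), np.float64(185.6579986434744))
```

View pics/w4.png

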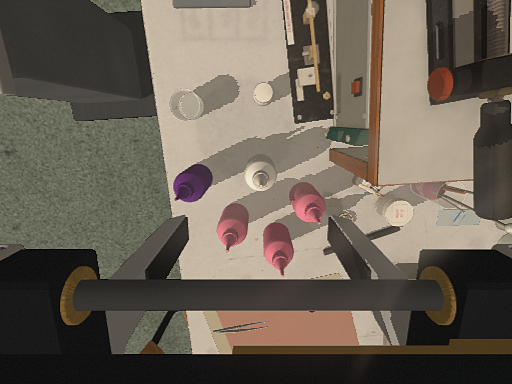

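The white bottle is at (260,174) with nozzle tip (261,181); neighbours are pink (308,200), (233,225), (278,245), purple (193,183), small bottle (263,93), beaker (187,104).

Run:
```python
from h import *
import pickle
s,o=pickle.load(open('w4.pkl','rb'))
print('tip',on(s,261,180,.136))
g=s['image'];m=((g.min(2)>175)*255).astype(np.uint8);m[:145]=0;m[200:]=0;m[:,:235]=0;m[:,285:]=0
for c in cv2.findContours(m,0,1)[0]:
    if cv2.contourArea(c)>80: print(cv2.contourArea(c),cv2.minEnclosingCircle(c),cv2.boundingRect(c))
hsv=cv2.cvtColor(g,cv2.COLOR_BGR2HSV);m=cv2.inRange(hsv,(0,0,150),(40,45,255));m[:145]=0;m[200:]=0;m[:,:235]=0;m[:,285:]=0
for c in cv2.findContours(m,0,1)[0]:
    if cv2.contourArea(c)>80: print('b',cv2.contourArea(c),cv2.minEnclosingCircle(c),cv2.boundingRect(c))
print('shoulder',on(s,260.5,173,.07),'px/m',proj(s,[.554,-.299,.07]))
for n,u,v in(('pinkA',313,212),('pinkB',231,240),('pinkC',281,262),('purple',183,193)): print(n,on(s,u,v,.12))
for n,u,v in(('small',263,92),('beaker',187,104)): print(n,on(s,u,v,.045))
```

```text
tip [ 0.53553533 -0.29239358  0.136     ]
145.0 ((257.5, 177.5), 13.729630470275879) (245, 165, 21, 26)
b 556.0 ((252.86363220214844, 183.13636779785156), 23.89078140258789) (235, 162, 41, 38)
shoulder [ 0.53523924 -0.29601996  0.07      ] px/m (np.float64(274.15847575474874), np.float64(174.26213017652827))
pinkA [ 0.59760613 -0.34039076  0.12      ]
pinkB [ 0.49240253 -0.37127372  0.12      ]
pinkC [ 0.55478078 -0.40616214  0.12      ]
purple [ 0.43906085 -0.30577187  0.12      ]
small [ 0.54560481 -0.18788616  0.045     ]
beaker [ 0.43917551 -0.19684726  0.045     ]
```

servo_tool:
  moves:
    - [0.07,0.12,0,1.1,0]
    - [0.07,0.12,0,2.2,0]
    - [0.07,0.12,0,3.3,0]
    - [0.07,0.12,0,4.4,0]
    - [0.07,0.12,0,5.5,0]
    - [0.07,0.12,0,6.6,0]
    - [0.07,0.12,0,7.7,0]
    - [0.07,0.12,0,8.8,0]
    - [0.07,0.12,0,9.9,0]
    - [0.07,0.12,0,11,0]

```text
time: 8.83
tool_pos: [0.5352, -0.2946, 0.2768]
ee_rot: [3.141, -0.001, 0.349]
wrist_force: [0.3, -0.0, 0.7]
width: 0.0938
finger_force: 0.0
```

servo_tool:
  moves:
    - [0,0,0,1.1,0]
    - [0,0,0,2.2,0]
    - [0,0,0,3.3,0.1]
    - [0,0,0,3.3,0.2]
    - [0,0,0,3.3,0.2]
    - [0,0,0,3.3,0.2]
    - [0,0,0,3.3,0.2]

```text
time: 9.42
tool_pos: [0.535, -0.2957, 0.2765]
ee_rot: [3.142, -0.0, 0.009]
wrist_force: [-0.1, 0.1, -0.7]
width: 0.0755
finger_force: 0.0
```

servo_tool:
  moves:
    - [0,0,1.2,0,0.2]
    - [0,0,2.4,0,0.2]
    - [0,0,3.6,0,0.2]
    - [0,0,4.8,0,0.2]
    - [0,0,6,0,0.2]
    - [0,0,7,0,0.2]
    - [0,0,8,0,0.2]
    - [0,0,8.8,0,0.2]
    - [0,0,9.2,0,0.2]
    - [0,0,9.2,0,0.2]

```text
time: 10.25
tool_pos: [0.533, -0.2948, 0.043]
ee_rot: [-3.138, 0.005, 0.007]
wrist_force: [0.0, -0.9, -0.6]
width: 0.0753
finger_force: 0.0
```

servo_tool:
  moves:
    - [0,0,0,0,0.4]
    - [0,0,0,0,0.6]
    - [0,0,0,0,0.7]
    - [0,0,0,0,0.7]
    - [0,0,0,0,0.7]
    - [0,0,0,0,0.7]
    - [0,0,0,0,0.7]

```text
time: 10.83
tool_pos: [0.5356, -0.2968, 0.0477]
ee_rot: [3.14, -0.002, 0.007]
wrist_force: [0.4, -0.2, 4.1]
width: 0.0434
finger_force: 30.0
```

Gripped (43.4 mm). I lift clear, then carry and turn.

servo_tool:
  moves:
    - [0,0,-0.5,0,0.7]
    - [0,0,-1.3,0,0.7]
    - [0,0,-2.3,0,0.7]
    - [0,0,-3.4,0,0.7]
    - [0,0,-4.5,0,0.7]
    - [0,0,-5.6,0,0.7]
    - [0,0,-6.3,0,0.7]
    - [0,0,-6.5,0,0.7]
    - [0,0,-6.5,0,0.7]

```text
time: 11.58
tool_pos: [0.5355, -0.2963, 0.211]
ee_rot: [3.14, -0.003, 0.007]
wrist_force: [0.2, 0.2, -1.9]
width: 0.0431
finger_force: 30.0
```

servo_tool:
  moves:
    - [-0.2,-0.6,0,-0.8,0.7]
    - [-0.4,-1.8,0,-1.8,0.7]
    - [-0.6,-3,0,-2.8,0.7]
    - [-0.8,-4.3,0,-3.8,0.7]
    - [-1,-5.6,0,-4.8,0.7]
    - [-1.2,-7,0,-5.8,0.7]
    - [-1.4,-8.3,0,-6.8,0.7]
    - [-1.7,-9.6,0,-7.8,0.7]
    - [-1.9,-10.8,0,-8.8,0.7]
    - [-2,-11.6,0,-9.8,0.7]

```text
time: 12.42
tool_pos: [0.4808, -0.0037, 0.2065]
ee_rot: [-3.137, 0.001, 1.04]
wrist_force: [1.0, 0.8, -0.9]
width: 0.0433
finger_force: 30.0
```

servo_tool:
  moves:
    - [0,0,0,-1.1,0.7]
    - [0,0,0,-2.2,0.7]
    - [0,0,0,-3.3,0.7]
    - [0,0,0,-4.4,0.7]
    - [0,0,0,-4.4,0.7]
    - [0,0,0,-4.4,0.7]
    - [0,0,0,-4.4,0.7]
    - [0,0,0,-4.4,0.7]

```text
time: 13.08
tool_pos: [0.4826, -0.0065, 0.2081]
ee_rot: [-3.14, -0.0, 1.492]
wrist_force: [0.4, -0.7, -1.2]
width: 0.0437
finger_force: 30.0
```

Run:
```python
from h import *
t=robot.snapshot('scene');s,o=wrist();print(o['tool_pos'],o['ee_rot'],o['wrist_force'])
im=np.zeros((400,800,3),np.uint8)
im[:400,:400]=cv2.resize(t['image'][130:230,200:300],(400,400),interpolation=cv2.INTER_CUBIC)
im[:,400:]=cv2.resize(s['image'][150:350,158:358],(400,400))
cv2.imwrite('pics/p5.png',im)
yaw=o['ee_rot'][2];d=np.array([.483,-.002])-o['tool_pos'][:2]
print(d@[np.cos(yaw),np.sin(yaw)]/.025,d@[np.sin(yaw),-np.cos(yaw)]/.025)
```

```text
[ 0.48270985 -0.00650705  0.20836305] [-3.14067453e+00 -1.85553009e-04  1.49224705e+00] [ 0.06806045 -0.70288586 -0.35755083]
0.18063672398462968 -0.0025764304497689658
```

View pics/p5.png

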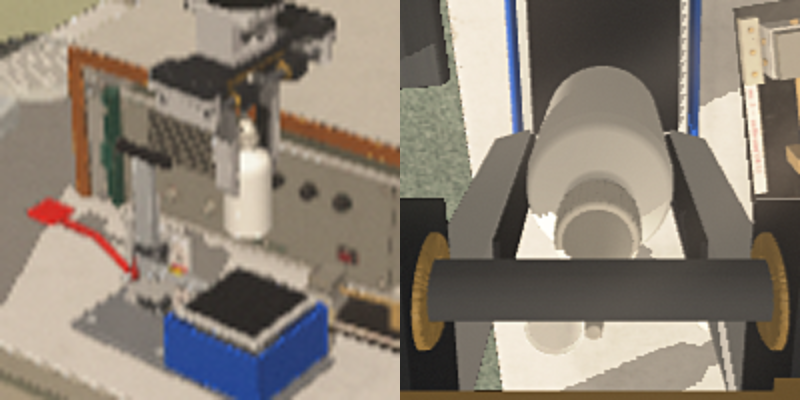

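Bottle hangs upright over the stage, centred across the pad (wrist crop 600 vs pad middle ~607). I lower it.

servo_tool:
  moves:
    - [0.18,0.03,0.5,0,0.7]
    - [0.18,0.03,1.2,0,0.7]
    - [0.18,0.03,2,0,0.7]
    - [0.18,0.03,2.6,0,0.7]
    - [0.18,0.03,2.9,0,0.7]
    - [0.18,0.03,3.05,0,0.7]
    - [0.18,0.03,3.1,0,0.7]
    - [0.18,0.03,3.15,0,0.7]
    - [0.18,0.03,3.15,0,0.7]
    - [0.18,0.03,3.15,0,0.7]

```text
time: 14.02
tool_pos: [0.4847, -0.0021, 0.1311]
ee_rot: [3.14, -0.0, 1.494]
wrist_force: [-0.6, -0.6, -0.8]
width: 0.043
finger_force: 30.0
```

servo_tool:
  moves:
    - [0,0,0.03,0,0.7]
    - [0,0,0.06,0,0.7]
    - [0,0,0.06,0,0.7]

```text
time: 14.27
tool_pos: [0.4841, -0.0021, 0.1288]
ee_rot: [3.141, -0.0, 1.494]
wrist_force: [0.1, -0.0, -2.1]
width: 0.0431
finger_force: 30.0
```

servo_tool:
  moves:
    - [0,0,0.03,0,0.7]
    - [0,0,0.06,0,0.7]
    - [0,0,0.08,0,0.7]
    - [0,0,0.08,0,0.7]

```text
time: 14.6
tool_pos: [0.4839, -0.002, 0.1264]
ee_rot: [-3.141, -0.0, 1.494]
wrist_force: [-0.6, -0.9, -1.0]
width: 0.0432
finger_force: 30.0
```

servo_tool:
  moves:
    - [0,0,0.03,0,0.7]
    - [0,0,0.05,0,0.7]
    - [0,0,0.05,0,0.7]

```text
time: 14.85
tool_pos: [0.4841, -0.002, 0.1255]
ee_rot: [3.141, -0.0, 1.494]
wrist_force: [-0.2, -0.5, 0.3]
width: 0.043
finger_force: 30.0
```

Force is turning; one more small step.

servo_tool:
  moves:
    - [0,0,0.03,0,0.7]
    - [0,0,0.05,0,0.7]
    - [0,0,0.05,0,0.7]
    - [0,0,0.05,0,0.7]

```text
time: 15.18
tool_pos: [0.4842, -0.002, 0.1252]
ee_rot: [3.141, -0.0, 1.494]
wrist_force: [-1.4, 0.7, 5.4]
width: 0.0438
finger_force: 30.0
```

servo_tool:
  moves:
    - [0,0,0,0,0.7]
    - [0,0,0,0,0.7]

```text
time: 15.35
tool_pos: [0.4842, -0.002, 0.1252]
ee_rot: [3.141, -0.0, 1.494]
wrist_force: [-1.1, 0.7, 5.6]
width: 0.0433
finger_force: 30.0
```

Contact (5.5 N). I release and rise.

servo_tool:
  moves:
    - [0,0,0,0,0.4]
    - [0,0,0,0,0.3]
    - [0,0,0,0,0.2]
    - [0,0,0,0,0.2]
    - [0,0,0,0,0.2]
    - [0,0,0,0,0.2]
    - [0,0,0,0,0.2]

```text
time: 15.93
tool_pos: [0.484, -0.002, 0.124]
ee_rot: [-3.141, -0.0, 1.494]
wrist_force: [0.1, 0.1, 0.0]
width: 0.0751
finger_force: 0.0
```

servo_tool:
  moves:
    - [0,0,-0.7,0,0.2]
    - [0,0,-1.7,0,0.2]
    - [0,0,-2.8,0,0.2]
    - [0,0,-4,0,0.2]
    - [0,0,-5.2,0,0.2]
    - [0,0,-6.2,0,0.2]
    - [0,0,-6.8,0,0.2]
    - [0,0,-6.8,0,0.2]
    - [0,0,-6.8,0,0.2]

```text
time: 16.68
tool_pos: [0.4844, -0.0021, 0.2946]
ee_rot: [3.14, 0.0, 1.494]
wrist_force: [-1.0, -0.1, -0.6]
width: 0.0754
finger_force: 0.0
```

Run:
```python
from h import *
import pickle
t=robot.snapshot('scene');s,o=wrist();print(o['tool_pos'],o['ee_rot'],o['width'])
im=np.zeros((400,800,3),np.uint8)
im[:400,:400]=cv2.resize(t['image'][130:230,200:300],(400,400),interpolation=cv2.INTER_CUBIC)
im[:,400:]=cv2.resize(s['image'][100:300,158:358],(400,400))
cv2.imwrite('pics/p6.png',im);pickle.dump((s,t,o),open('w6.pkl','wb'))
d=np.array([.499,.248])-o['tool_pos'][:2];yaw=o['ee_rot'][2]
print(d@[np.cos(yaw),np.sin(yaw)]/.025,d@[np.sin(yaw),-np.cos(yaw)]/.025)
print(proj(s,[.483,-.002,.078]),proj(s,[.483,-.002,.151]))
```

```text
[ 0.48380878 -0.00201735  0.29307439] [-3.14039434e+00 -1.27586797e-04  1.49375340e+00] 0.07502912445164424
10.017797160303372 -0.1638742655094186
(np.float64(257.60321343052203), np.float64(172.2084147208755)) (np.float64(257.4157021343807), np.float64(183.17081592289665))
```

View pics/p6.png

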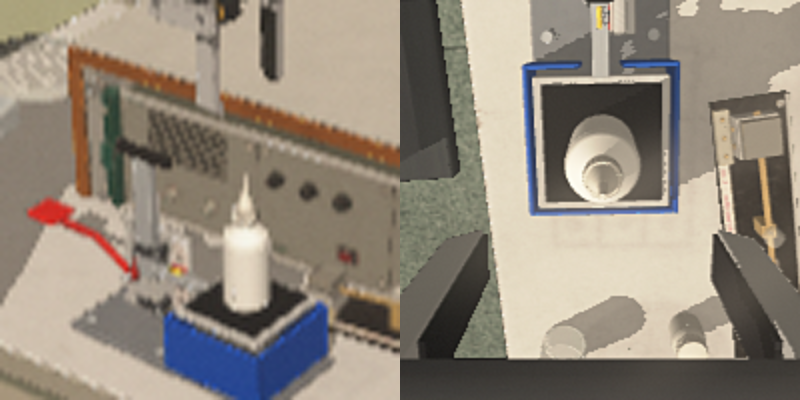

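Bottle stands upright in the middle of the stage (bottle 602 vs pad middle 604 in the crop). Next the pad.

servo_tool:
  moves:
    - [1.5,0,0,0,1]
    - [3,0,0,0,1]
    - [4.5,-0.1,0,0,1]
    - [6,-0.1,0,0,1]
    - [7.5,-0.15,0,0,1]
    - [8.8,-0.15,0,0,1]
    - [9.7,-0.15,0,0,1]
    - [10,-0.15,0,0,1]
    - [10,-0.15,0,0,1]
    - [10,-0.15,0,0,1]

```text
time: 17.62
tool_pos: [0.4992, 0.2467, 0.2928]
ee_rot: [-3.139, 0.002, 1.494]
wrist_force: [0.8, -0.6, 0.7]
width: 0.0118
finger_force: 0.0
```

servo_tool:
  moves:
    - [0,0,1.2,0,1]
    - [0,0,2.4,0,1]
    - [0,0,3.6,0,1]
    - [0,0,4.8,0,1]
    - [0,0,6,0,1]
    - [0,0,6.8,0,1]
    - [0,0,7,0,1]
    - [0,0,7,0,1]
    - [0,0,7,0,1]
    - [0,0,7,0,1]

```text
time: 18.45
tool_pos: [0.501, 0.2474, 0.1216]
ee_rot: [3.138, -0.002, 1.493]
wrist_force: [1.1, -1.0, 1.0]
width: 0.0005
finger_force: 0.0
```

servo_tool:
  moves:
    - [0,0,0.6,0,1]
    - [0,0,1.1,0,1]
    - [0,0,1.4,0,1]
    - [0,0,1.7,0,1]
    - [0,0,2,0,1]
    - [0,0,2.3,0,1]
    - [0,0,2.5,0,1]
    - [0,0,2.6,0,1]
    - [0,0,2.65,0,1]
    - [0,0,2.65,0,1]

```text
time: 19.28
tool_pos: [0.5003, 0.2483, 0.0556]
ee_rot: [3.139, -0.002, 1.494]
wrist_force: [-3.0, 1.7, 12.2]
width: 0.0005
finger_force: 5.6
```

servo_tool:
  moves:
    - [0,0,0.04,0,1]
    - [0,0,0.06,0,1]
    - [0,0,0.06,0,1]
    - [0,0,0.06,0,1]

```text
time: 19.62
tool_pos: [0.5004, 0.2483, 0.0551]
ee_rot: [3.139, -0.002, 1.494]
wrist_force: [-4.4, 1.3, 15.4]
width: 0.0001
finger_force: 7.3
```

At the end stop (15 N). I hold about 2.5 s while it sinks.

servo_tool:
  moves:
    - [0,0,0,0,1]
    - [0,0,0,0,1]
    - [0,0,0,0,1]
    - [0,0,0,0,1]
    - [0,0,0,0,1]
    - [0,0,0,0,1]
    - [0,0,0,0,1]
    - [0,0,0,0,1]
    - [0,0,0,0,1]
    - [0,0,0,0,1]

```text
time: 20.45
tool_pos: [0.5004, 0.2483, 0.0552]
ee_rot: [3.139, -0.002, 1.494]
wrist_force: [-4.1, 1.1, 15.0]
width: 0.0003
finger_force: 7.3
```

servo_tool:
  moves:
    - [0,0,0,0,1]
    - [0,0,0,0,1]
    - [0,0,0,0,1]
    - [0,0,0,0,1]
    - [0,0,0,0,1]
    - [0,0,0,0,1]
    - [0,0,0,0,1]
    - [0,0,0,0,1]
    - [0,0,0,0,1]
    - [0,0,0,0,1]

```text
time: 21.28
tool_pos: [0.5004, 0.2483, 0.0552]
ee_rot: [3.139, -0.002, 1.494]
wrist_force: [-4.5, 0.6, 15.1]
width: 0.0004
finger_force: 7.3
```

servo_tool:
  moves:
    - [0,0,0,0,1]
    - [0,0,0,0,1]
    - [0,0,0,0,1]
    - [0,0,0,0,1]
    - [0,0,0,0,1]
    - [0,0,0,0,1]
    - [0,0,0,0,1]
    - [0,0,0,0,1]
    - [0,0,0,0,1]
    - [0,0,0,0,1]

```text
time: 22.12
tool_pos: [0.5004, 0.2483, 0.0552]
ee_rot: [3.139, -0.002, 1.494]
wrist_force: [-4.6, 1.7, 14.5]
width: 0.0004
finger_force: 7.3
```

Run:
```python
from h import *
t=robot.snapshot('scene');o=robot.get_obs();print(o['time'],o['tool_pos'],o['wrist_force'])
hs=t['image']
cv2.imwrite('pics/p7.png',cv2.resize(hs[130:230,190:310],(720,600),interpolation=cv2.INTER_CUBIC))
print(proj(t,[.492,.118,.144]),proj(t,[.483,-.002,.156]))
```

```text
22.1667 [0.50038794 0.24831395 0.05515384] [-3.64608413  1.3442583  14.96263097]
(np.float64(235.95603628775228), np.float64(179.37805368214836)) (np.float64(260.35713989797125), np.float64(187.02148983026692))
```

View pics/p7.png

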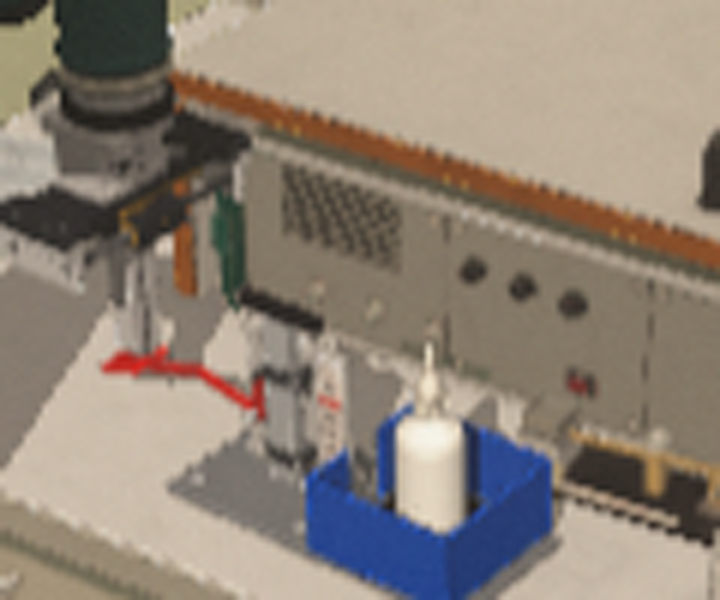

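The stage is home (handle back at px 230-244, row ~180), with the bottle upright inside the collar. I release the pad and retreat.

servo_tool:
  moves:
    - [0,0,-0.3,0,1]
    - [0,0,-0.7,0,1]
    - [0,0,-1.2,0,1]
    - [0,0,-1.8,0,1]
    - [0,0,-2.8,0,1]
    - [0,0,-4,0,1]
    - [0,0,-5,0,1]
    - [0,0,-6,0,1]
    - [0,0,-6,0,1]
    - [0,0,-6,0,1]

```text
time: 23.0
tool_pos: [0.5001, 0.2473, 0.2029]
ee_rot: [3.139, -0.001, 1.493]
wrist_force: [-0.3, 0.1, -0.6]
width: 0.0004
finger_force: 0.0
```

Run:
```python
from h import *
import pickle
S=pickle.load(open('s0.pkl','rb'))
t=robot.snapshot('scene')
def red(i):
    h=cv2.cvtColor(i,cv2.COLOR_BGR2HSV);m=cv2.inRange(h,(0,150,100),(8,255,255));a=np.argwhere(m[170:215,200:236]);return a.mean(0)+[170,200]
def bar(i): a=np.argwhere(i[176:187,229:246].max(2)<58);return a.mean(0)+[176,229]
print(red(S['scene']['image']),red(t['image']),bar(S['scene']['image']),bar(t['image']))
d=np.abs(t['image'].astype(int)-S['scene']['image']).max(2)[215:260,285:330];print('changed px beaker/small',(d>40).sum())
print(robot.close_job())
```

```text
[186.46590909 218.125     ] [186.72289157 218.54216867] [181.5        236.70588235] [181.2962963  236.18518519]
changed px beaker/small 1
the job is handed in; nothing more can be done
None
```

The job is done and handed in at 23 s. The rail was raised to the red mark, the bottle was set upright in the middle of the stage, and the stage was lowered fully home with the pawl sprung back. The beaker and small bottle were unmoved in the last picture, and the arm never went near the tin.

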